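Rack the fitting pieces in reverse order

ROBOT

A 6-joint arm with a two-finger parallel gripper is mounted at the origin on a cart in front of the work surface, level with it; the furniture and walls round the work are solid. World frame = base frame: x ahead of the robot, y to its left, z up, the work surface at z = 0. Lengths are in mm, angles in rad, forces in N, time in s.
With the tool pointing down it reaches from about 300 to 775 mm from the base axis. Payload 14.6 kg.
Tool frame: the origin (TCP) lies at the very end of the fingers, on their centre line; the grasp point (between the pads) lies behind it (r.grasp_offset is the y of the grasp point in the tool frame, in mm); y points along the fingers, x is the direction in which the jaws open and shut, and the axes are right-handed (so a half turn about y gives the same grasp; the last joint's range is limited). The gripper opens to 94 mm and grips with 3 to 60 N. Pads are 16 mm wide; open, the fingers measure 119 mm over their backs; the gripper's body (75 mm by 177 mm) begins 78 mm behind the grasp point.
Start: joints at [1.097, 0.3, 1.521, -0, 1.321, -0.067], TCP at [217.616, 505.106, 205.446] pointing down, gripper open.
Joint ranges: [-3.03, 3.03], [-0.79, 2.21], [0.23, 2.52], [-1.04, 4.18], [0, 3.07], [-2.55, 2.55]. Speed limits (rad/s): [2.22, 2.22, 2.57, 3.14, 3.14, 3.14].

INTERFACE

Orientations are given as a unit quaternion [x, y, z, w].
In Python, from plant import r, get_image, get_calibration, recognise, cut_out gives the robot as it stands.
- The arm moves only by the tool servo_tool, never from a script. Its argument "rows" is one flat list of numbers, 7 for each row, row after row: the shift along the world's x, y, z in units of 40 mm (1.0 is 40 mm), then the turn, a rotation vector about the world's x, y, z in degrees, then the opening in per cent of the stroke, from 0 (shut) to 100 (fully open). In form: [dx, dy, dz, wx, wy, wz, gripper, dx, dy, dz, wx, wy, wz, gripper, ...]. A call has 1 to 20 rows; each row is the pose to reach, as a shift and turn from the pose commanded when the call began; what a row does not reach only later rows make up. A row lasts 1/12 s, in which the tool goes at most 41.7 mm and 7.16 degrees, less where a joint would pass 70% of its speed; a pose out of reach is approached as far as the arm can. A call with a gripper value outside its range is refused whole. The fingers move at their own pace and stop on an object; "squeeze" is the grip in N (left out, the last holds). Time passes only in rows, so rows that repeat a pose let the fingers close. It gives the time, the measured TCP pose, the force and the opening at its end, in the units of the state.
- r.observe(): the state, without advancing time (a new reading comes with each control period).
- get_image(name): name is "scene" or "top" or "wrist"; returns the picture (384x512x3 uint8, red, green, blue); there is no depth.
- get_calibration(name): a dict with "camera_matrix" (3x3 intrinsics, pixels), "dist_coeffs" ([k1, k2, p1, p2, k3] as OpenCV has them; the pictures are not rectified), "cam_to_world" (4x4, takes a point from camera to world coordinates). Camera axes: x right, y up, looking along -z (the intrinsics and any distortion apply to the point x, -y, -z); pixel columns grow to the right and rows downward; lengths in mm; the calibration is good to about 2 mm. A picture is of the moment at which its call begins: read the wrist's pose just before it. get_calibration takes no time and is no camera call; for the wrist camera it gives the pose at the moment of the call.
- r.hand_in(): hands the job in, once; it reports no verdict.
Trained networks look in the newest picture that a camera, given by its name, has taken for a name from the list of things; names that differ only in an ending like _2 or _b are one class to them, and where a whole thing is asked for, a point or a joint stands for the part that bears it (a point fixed in the world has none). Each returns a list of dicts, best first, with "confidence" (0 to 1); they miss things now and then, are a little off and sometimes report something else, mostly with a low value. They report only what shows in the picture. A call takes as long as a camera call. They do not tell look-alikes from the thing itself.
- recognise(camera, query): "uv" ([column, row] in pixels, amid what is visible of it).
- cut_out(camera, query): "mask" (384x512 bool, what is visible of it) and "uv" ([column, row] in pixels, amid what is visible of it).
The state is a dict: "t": time; "joint_positions": joint angles; "joint_vel": joint speeds; "joint_efforts": joint torques, N m; "tcp_pos": TCP position; "tcp_rot": TCP orientation; "ft_force": force on the tool from outside, world axes, zero at the start; "wrist_torque": the same for the moment, N m; "finger_gap": opening from 0.0 (shut) to 1.0 (fully open).
Only numpy, scipy, OpenCV 4.12 (cv2) and the standard library are available. Lean on these libraries where they do the work, as an engineer would, in place of code of your own. Each camera call takes 0.05 s, during which the arm holds its last target.

TASK

The four fitting pieces lie in the dark cradles in the order in which they were taken out of the job; they go back last out, first in. Move all four to the pale pin rack in the reverse order, so that the piece at the left end of the cradles ends at the right end of the rack and so on, one piece per slot, each lying across both rails about centred.

Things in the scene. Friction and masses are not known exactly. Their poses are not given: they have to be found in the camera images.
- pine_block_center (a point): Flat pine block, 45 wide x 120 long x 25 mm high, 55 g. Point: its centre, half-way up (12.5 mm above its underside). Its y axis runs along its length (level, at right angles to the row, within about 4 degrees), x across it, z up.
- oak_block_center (a point): Shorter, square-section oak block, 32 wide x 90 long x 32 mm high, 70 g. Point: its centre, half-way up (16 mm above its underside). Its y axis runs along its length (level, at right angles to the row, within about 4 degrees), x across it, z up.
- marker_pen_center (a point): Dark marker pen, round, 18 mm diameter x 128 mm long, 20 g, lying on its side; it can roll. Point: the middle of its length, on its axis (9 mm above its lowest line). Its y axis runs along its length (level, at right angles to the row).
- cradle_pine_block: Dark wood cradle in which the pine block starts; one of four alike, fixed, so it keeps the starting order. 86 (x) x 70 (y) mm. Two bars (16 wide, at x = +-35 mm; tops 22 mm above its origin, 30 mm above worktop) carry the piece; 54 mm open between them for fingers, floor 3 mm thick. Pins 16 mm above the bars at y = +-31.5 mm. Origin: centre of underside, 8 mm above worktop; z up.
- cradle_oak_block: Dark wood cradle in which the oak block starts; one of four alike, fixed, so it keeps the starting order. 86 (x) x 70 (y) mm. Two bars (16 wide, at x = +-35 mm; tops 22 mm above its origin, 30 mm above worktop) carry the piece; 54 mm open between them for fingers, floor 3 mm thick. Pins 16 mm above the bars at y = +-31.5 mm. Origin: centre of underside, 8 mm above worktop; z up.
- cradle_taper_wedge: Dark wood cradle in which the taper wedge starts; one of four alike, fixed, so it keeps the starting order. 86 (x) x 70 (y) mm. Two bars (16 wide, at x = +-35 mm; tops 22 mm above its origin, 30 mm above worktop) carry the piece; 54 mm open between them for fingers, floor 3 mm thick. Pins 16 mm above the bars at y = +-31.5 mm. Origin: centre of underside, 8 mm above worktop; z up.
- cradle_marker_pen: Dark wood cradle in which the marker pen starts; one of four alike, fixed, so it keeps the starting order. 86 (x) x 70 (y) mm. Two bars (16 wide, at x = +-35 mm; tops 22 mm above its origin, 30 mm above worktop) carry the piece; 54 mm open between them for fingers, floor 3 mm thick. Pins 16 mm above the bars at y = +-31.5 mm. Origin: centre of underside, 8 mm above worktop; z up.
- cradle_board: Fixed plywood board under the four dark cradles, 100 x 312 x 8 mm. The cradles' centres lie on its y axis at +111, +37, -37, -111 mm, in an order that differs each time. +y is the left end as seen from the robot, x points away from the robot, z up. Origin: centre of its underside, on the worktop. Either this board or the pin rack may be the nearer one.
- pin_rack: Pale wood rack, fixed, 86 x 312 mm. Two rails along y, 16 wide, at x = +-35 mm, tops 30 mm above worktop; 54 mm open between them (ties 8 mm high at the pins). Steel pins, 8 thick, 16 mm above the rails at y = 0, +-74, +-148 mm bound four slots, centres y = +111, +37, -37, -111 mm; a piece lies across both rails, along x. Origin: centre of underside, on worktop; +y left, x away from robot, z up.
- taper_wedge_center (a point): Wooden wedge, 30 wide x 120 long, its flat underside down; it tapers along its length from 26 mm thick at its +y end to 6 mm at its -y end; 30 mm wide throughout with upright parallel sides. Point: the middle of its length and width, 8 mm above its underside. Its y axis runs along its length (level, at right angles to the row, within about 4 degrees), x across it, z up.
There are look-alikes about, which are no part of the job. Of the things that look like the part that bears marker_pen_center, the larger one is meant.

How it is judged:
By the outcome, as a careful person would: the job done as asked, in the order asked, and still so for the second after the job is handed in, with the robot touching nothing.
It also fails if it takes over 80 s, if anything falls off the work surface, if the arm or the gripper's body presses on something with over 40 N, if the wrist force passes 120 N, or if a joint passes its speed limit or range.

## Working session

There is one attempt and no reset: what is moved stays moved. The work goes in short steps, Python scripts to look and compute and a tool call to move; the robot and the scene stay as the last step left them, time stands still between calls to the robot, and variables do not carry over. Pictures are saved under pics/ and viewed, and the job is handed in when it is done.

Besides the shell and the picture viewer there is one more tool, called as name(argument=value, ...) on one line, values as JSON. servo_tool: Moves the arm, as the interface text tells. Its arguments: {"type":"object","properties":{"rows":{"type":"array","items":{"type":"number"}},"squeeze":{"type":"number"}},"required":["rows"]}

```bash
ls; mkdir -p pics
python3 - <<'E'
from plant import r,get_image,get_calibration,recognise,cut_out
import cv2
print(r.observe(), r.grasp_offset)
for n in ["scene","top"]:
    im=get_image(n); cv2.imwrite(f"pics/{n}0.png",im[:,:,::-1])
    c=get_calibration(n); print(n,c)
    for q in ["pine_block_center","oak_block_center","marker_pen_center","taper_wedge_center","cradle_pine_block","cradle_board","pin_rack"]:
        print(q,[( [round(x) for x in d["uv"]],round(d["confidence"],2)) for d in recognise(n,q)])
print(r.observe()["t"])
E
```

```text
pics
{'t': 0.0, 'joint_positions': array([ 1.09739666e+00,  3.00479458e-01,  1.52160005e+00,  1.74342012e-06,
        1.32073982e+00, -6.66064643e-02]), 'joint_vel': array([8.36741647e-04, 8.28927823e-04, 4.88756282e-04, 8.04073926e-04,
       1.47479886e-03, 4.57151500e-05]), 'joint_efforts': array([ 1.12009740e-03, -5.31801260e+01, -3.52730262e+01,  7.08900648e-02,
        2.44285783e-02, -1.34037778e-04]), 'tcp_pos': array([217.49312372, 504.86296436, 204.87373896]), 'tcp_rot': array([ 0.59090481,  0.38831668, -0.38907198, -0.59047833]), 'ft_force': array([ 0.04250998, -0.20774148, -0.24099366]), 'wrist_torque': array([ 0.0102079 ,  0.01651921, -0.005006  ]), 'finger_gap': 1.0028508150902564} -18.8
scene {'camera_matrix': array([[396.90797972,   0.        , 256.56950197],
       [  0.        , 396.90797972, 197.01598618],
       [  0.        ,   0.        ,   1.        ]]), 'dist_coeffs': array([-0.07458936,  0.        ,  0.        ,  0.        ,  0.        ]), 'cam_to_world': array([[ 8.90651592e-01,  2.33835424e-01, -3.89949659e-01,
         2.11965576e+02],
       [-4.54456069e
[... 798 characters left out ...]
ray([[-1.27399834e-01,  9.62528454e-01, -2.39391433e-01,
         3.30356493e+02],
       [-9.91851399e-01, -1.23704178e-01,  3.04643835e-02,
         4.39823178e+01],
       [-2.90884557e-04,  2.41321885e-01,  9.70445085e-01,
         1.01726058e+03],
       [ 0.00000000e+00,  0.00000000e+00,  0.00000000e+00,
         1.00000000e+00]])}
pine_block_center [([250, 168], 0.71), ([242, 173], 0.61)]
oak_block_center [([221, 178], 0.96)]
marker_pen_center [([189, 184], 0.77), ([166, 241], 0.5)]
taper_wedge_center [([283, 164], 0.73)]
cradle_pine_block [([243, 171], 0.81)]
cradle_board [([234, 192], 0.58), ([251, 168], 0.5), ([264, 236], 0.32)]
pin_rack [([265, 235], 0.94), ([241, 190], 0.47)]
0.8
```

Run:
```python
import cv2
a=cv2.imread("pics/top0.png");cv2.imwrite("pics/top0b.png",cv2.resize(a[120:290,130:340],None,fx=3.5,fy=3.5,interpolation=cv2.INTER_CUBIC))
a=cv2.imread("pics/scene0.png");cv2.imwrite("pics/scene0b.png",cv2.resize(a[130:300,160:400],None,fx=3.3,fy=3.3,interpolation=cv2.INTER_CUBIC))
```

```text
(no output)
```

View pics/top0.png

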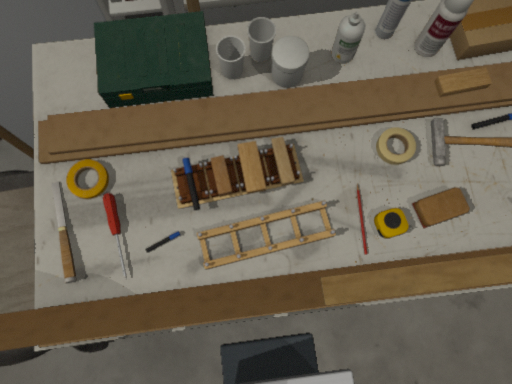

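View pics/top0b.png

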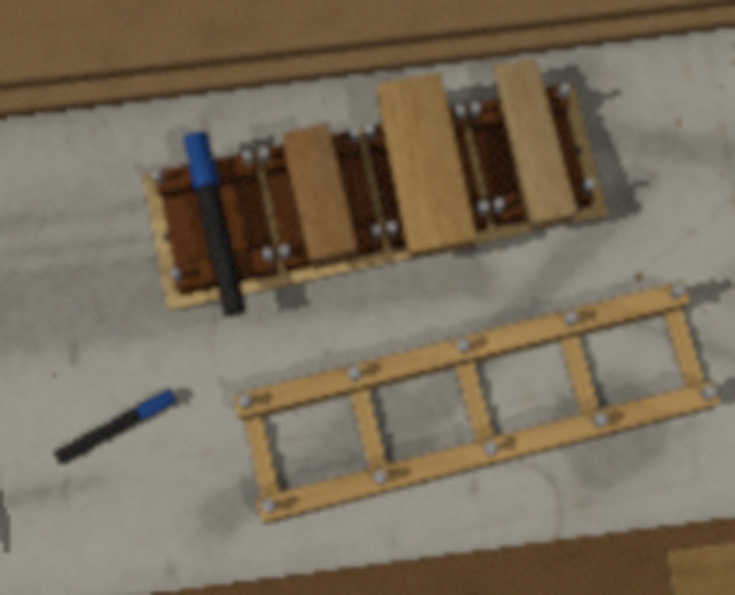

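View pics/scene0b.png

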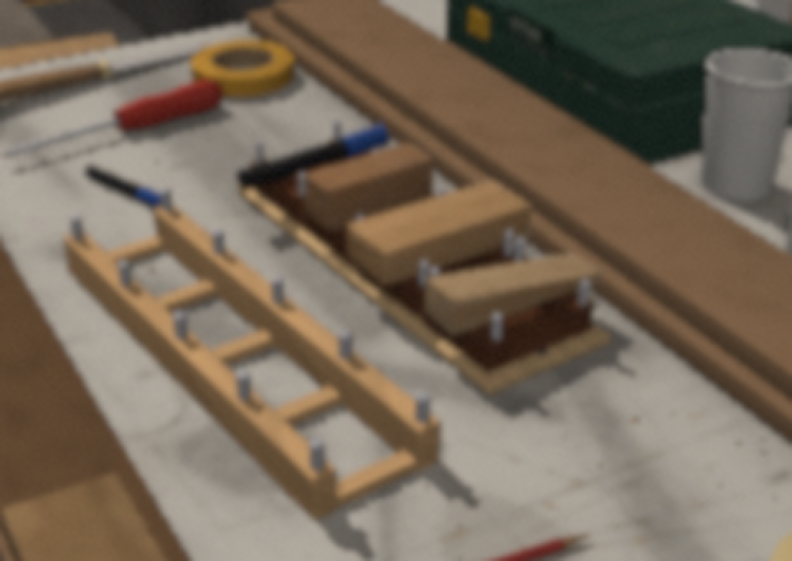

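```bash
cat > h.py <<'E'
import numpy as np, cv2
from scipy.optimize import least_squares
from scipy.spatial.transform import Rotation as R
from plant import r,get_image,get_calibration,recognise,cut_out
def proj(P,c):
    P=np.atleast_2d(P).astype(float); M=np.linalg.inv(c["cam_to_world"])
    q=P@M[:3,:3].T+M[:3,3]; q=q*[1,-1,-1]
    return cv2.projectPoints(q,np.zeros(3),np.zeros(3),c["camera_matrix"],c["dist_coeffs"])[0][:,0]
def ray(uv,z,c):
    uv=np.atleast_2d(uv).astype(float)
    n=cv2.undistortPoints(uv[:,None],c["camera_matrix"],c["dist_coeffs"])[:,0]
    d=np.c_[n[:,0],-n[:,1],-np.ones(len(n))]@c["cam_to_world"][:3,:3].T
    o=c["cam_to_world"][:3,3]; return o+d*((z-o[2])/d[:,2])[:,None]
def place(p,L):
    ca,sa=np.cos(p[2]),np.sin(p[2]); L=np.asarray(L,float)
    return np.c_[p[0]+ca*L[:,0]-sa*L[:,1],p[1]+sa*L[:,0]+ca*L[:,1],L[:,2]]
def fit(L,uv,c,p0=(450,0,0.15)):
    s=least_squares(lambda p:(proj(place(p,L),c)-uv).ravel(),p0,loss="soft_l1",x_scale=[10,10,.1])
    return s.x,np.abs(s.fun).max()
RP=[(x,y,46) for x in(35,-35) for y in(148,74,0,-74,-148)]
BP=[(x,y+d,46) for x in(35,-35) for y in(111,37,-37,-111) for d in(31.5,-31.5)]
def state():
    o=r.observe(); Rm=R.from_quat(o["tcp_rot"]).as_matrix()
    print("t",round(o["t"],2),"tcp",o["tcp_pos"].round(1),"x",Rm[:,0].round(3),"y",Rm[:,1].round(3),"gap",round(o["finger_gap"],3),"F",o["ft_force"].round(1)); return o,Rm
E
python3 - <<'E'
from h import *
c=get_calibration("top")
f=lambda a:np.array(a)/3.5+[130,120]-.36
rk=f([(247,400),(355,373),(463,345),(571,318),(679,291),(268,505),(380,477),(490,448),(600,419),(710,391)])
p,e=fit(RP,rk,c);print("rack",p,np.degrees(p[2]),e)
bd=f([(155,175),(250,155),(265,150),(354,135),(368,132),(460,110),(475,107),(565,90),(177,272),(267,254),(283,250),(377,230),(391,227),(484,207),(498,203),(589,184)])
q,e=fit(BP,bd,c);print("board",q,np.degrees(q[2]),e)
print(proj(place(q,BP),c).round(1)-bd.round(1))
E
```

```text
rack [ 4.65481609e+02 -1.20760358e+01  1.22808420e-01] 7.036404139886253 0.982057108164156
board [6.20058713e+02 3.76215988e+01 9.00376001e-02] 5.158774482502866 0.8130617898650598
[[ 0.2 -0.1]
 [-0.8  0.2]
 [-0.5  0.6]
 [ 0.  -0.5]
 [ 0.6 -0.7]
 [ 0.   0.2]
 [ 0.2  0.1]
 [ 0.1 -0.5]
 [-0.8  0.3]
 [ 0.1 -0.2]
 [ 0.1 -0.1]
 [-0.4  0. ]
 [ 0.2 -0.1]
 [-0.2  0. ]
 [ 0.4  0.3]
 [ 0.4  0.1]]
```

Run:
```python
from h import *
o,Rm=state(); c=get_calibration("wrist"); print(c["cam_to_world"].round(2), c["camera_matrix"].round(0))
print("jaw angle",np.degrees(np.arctan2(Rm[1,0],Rm[0,0])))
T=np.linalg.inv(np.vstack([np.c_[Rm,o["tcp_pos"]],[0,0,0,1]]))@c["cam_to_world"];print(T.round(2))
```

```text
t 0.8 tcp [217.6 505.1 205.5] x [0.396 0.918 0.   ] y [-0.  0. -1.] gap 1.003 F [-0.4  0.4  0.1]
[[ 4.0000e-01 -8.9000e-01 -2.3000e-01  1.5130e+02]
 [ 9.2000e-01  3.8000e-01  1.0000e-01  5.3368e+02]
 [ 0.0000e+00 -2.5000e-01  9.7000e-01  3.8460e+02]
 [ 0.0000e+00  0.0000e+00  0.0000e+00  1.0000e+00]] [[315.   0. 252.]
 [  0. 315. 197.]
 [  0.   0.   1.]]
jaw angle 66.69059911063752
[[ 1.0000e+00  0.0000e+00 -0.0000e+00  1.0000e-02]
 [-0.0000e+00  2.5000e-01 -9.7000e-01 -1.7914e+02]
 [-0.0000e+00  9.7000e-01  2.5000e-01  7.2220e+01]
 [ 0.0000e+00  0.0000e+00  0.0000e+00  1.0000e+00]]
```

servo_tool(rows=[8.55, -12.25, 0.6, 0, 0, 28.5, 100, 8.55, -12.25, 0.6, 0, 0, 28.5, 100, 8.55, -12.25, 0.6, 0, 0, 28.5, 100, 8.55, -12.25, 0.6, 0, 0, 28.5, 100, 8.55, -12.25, 0.6, 0, 0, 28.5, 100, 8.55, -12.25, 0.6, 0, 0, 28.5, 100, 8.55, -12.25, 0.6, 0, 0, 28.5, 100, 8.55, -12.25, 0.6, 0, 0, 28.5, 100, 8.55, -12.25, 0.6, 0, 0, 28.5, 100, 8.55, -12.25, 0.6, 0, 0, 28.5, 100, 8.55, -12.25, 0.6, 0, 0, 28.5, 100, 8.55, -12.25, 0.6, 0, 0, 28.5, 100, 8.55, -12.25, 0.6, 0, 0, 28.5, 100, 8.55, -12.25, 0.6, 0, 0, 28.5, 100, 8.55, -12.25, 0.6, 0, 0, 28.5, 100, 8.55, -12.25, 0.6, 0, 0, 28.5, 100, 8.55, -12.25, 0.6, 0, 0, 28.5, 100, 8.55, -12.25, 0.6, 0, 0, 28.5, 100, 8.55, -12.25, 0.6, 0, 0, 28.5, 100, 8.55, -12.25, 0.6, 0, 0, 28.5, 100])

```text
t: 2.47
tcp_pos: [559.3, 16.1, 229.7]
tcp_rot: [0.477, 0.523, -0.522, -0.476]
ft_force: [0.1, 0.6, 0.3]
finger_gap: 1.0
```

```bash
cat > look.py <<'E'
from h import *
import sys,pickle
n=sys.argv[1]
state(); c=get_calibration("wrist"); im=get_image("wrist"); cv2.imwrite(f"pics/{n}.png",im[:,:,::-1])
out={}
if len(sys.argv)>2:
  for q in sys.argv[2:]:
    ds=cut_out("wrist",q); out[q]=ds
    for d in ds[:2]:
        print(q,np.round(d["uv"]),round(d["confidence"],2),d["mask"].sum(),cv2.minAreaRect(np.argwhere(d["mask"])[:,::-1].astype(np.float32)))
pickle.dump((c,out),open(f"{n}.pkl","wb"))
E
python3 look.py w1 pine_block_center oak_block_center taper_wedge_center marker_pen_center
python3 -c "
import cv2;a=cv2.imread('pics/w1.png');cv2.imwrite('pics/w1b.png',cv2.resize(a,(800,600),interpolation=cv2.INTER_CUBIC))"
```

```text
t 2.47 tcp [559.3  16.1 229.7] x [-0.092  0.996  0.   ] y [ 0.  0. -1.] gap 1.0 F [0.1 0.6 0.3]
pine_block_center [237. 228.] 0.71 3617 ((235.1125946044922, 230.50863647460938), (37.475154876708984, 97.42694854736328), 0.8069294095039368)
pine_block_center [200. 219.] 0.23 1454 ((176.64889526367188, 224.00949096679688), (67.32676696777344, 62.13947296142578), 88.45184326171875)
oak_block_center [298. 232.] 0.86 2206 ((297.0, 227.5), (77.0, 30.0), 90.0)
oak_block_center [177. 213.] 0.74 1937 ((173.08767700195312, 228.57846069335938), (90.13877868652344, 30.50851058959961), 86.8201675415039)
taper_wedge_center [176. 216.] 0.67 1921 ((172.52987670898438, 228.65773010253906), (89.81635284423828, 30.059871673583984), 87.39744567871094)
marker_pen_center [358. 198.] 0.72 784 ((355.0535888671875, 201.6644287109375), (14.28014087677002, 60.05561447143555), 4.3160271644592285)
marker_pen_center [428. 132.] 0.66 690 ((429.958740234375, 127.86238098144531), (9.67404556274414, 77.7754898071289), 73.3007583618164)
```

View pics/w1b.png

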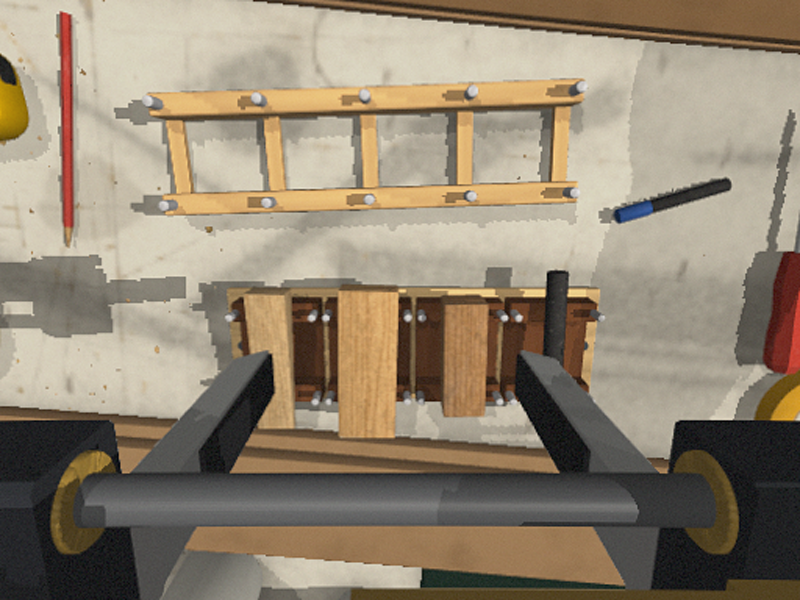

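Run:
```python
from h import *
import pickle
c,_=pickle.load(open("w1.pkl","rb"))
f=lambda a:(np.array(a)+.5)/1.5625-.5
uv=f([(577,87),(471,91),(364,95),(256,99),(148,101)][::1])
far=f([(573,192),(471,196),(369,200),(266,203),(163,205)])
p,e=fit(RP,np.r_[far,uv],c);print("rack",p,np.degrees(p[2]),e)
L=[(-35,y,46) for y in(142.5,79.5,68.5,5.5,-5.5,-68.5,-79.5,-142.5)]+[(35,y,46) for y in (-68.5,-79.5,5.5-11+11-0)][:2]+[(35,79.5,46),(35,68.5,46)]
b=f([(600,317),(518,317),(504,316),(421,316),(406,316),(325,316),(312,316),(230,316),(327,397),(315,398),(510,398),(497,398)])
q,e=fit(L,b,c);print("board",q,np.degrees(q[2]),e)
a=cv2.imread("pics/w1.png")
cv2.imwrite("pics/w1c.png",cv2.resize(a[165:290,140:270],None,fx=5,fy=5,interpolation=cv2.INTER_CUBIC)[:600])
cv2.imwrite("pics/w1d.png",cv2.resize(a[165:290,255:395],None,fx=5,fy=5,interpolation=cv2.INTER_CUBIC)[:600])
```

```text
rack [ 4.68559859e+02 -1.23092079e+01  1.23787245e-01] 7.092486718725964 2.965146262901669
board [6.21156705e+02 3.67228180e+01 8.74874804e-02] 5.012663385912656 1.7331142296799555
```

View pics/w1c.png

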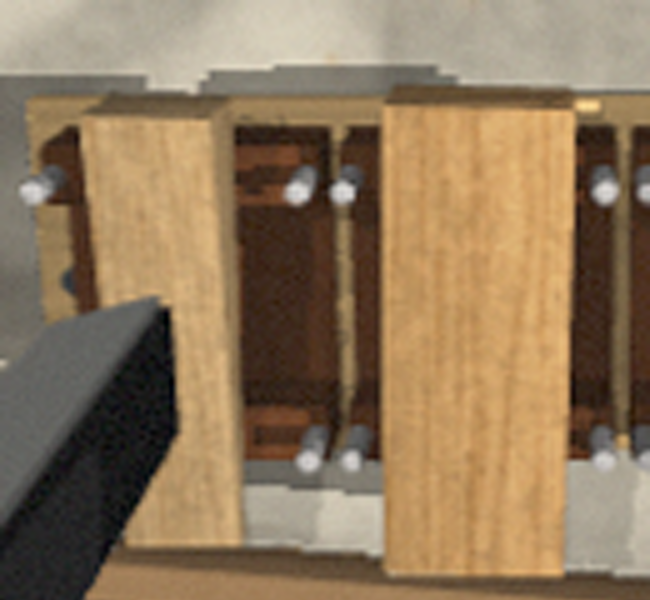

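View pics/w1d.png

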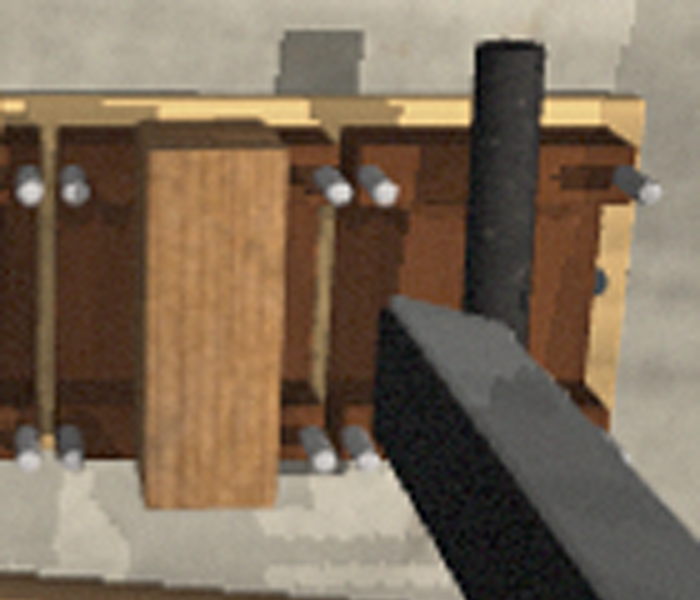

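Run:
```python
from h import *
import pickle
c,_=pickle.load(open("w1.pkl","rb"))
C=lambda a,o:(np.array(a)+.5)/5-.5+o
def box(w,l,z): return [(-l/2,-w/2,z),(-l/2,w/2,z),(l/2,w/2,z),(l/2,-w/2,z)]
p,e=fit(box(45,120,55),C([(383,103),(574,103),(565,575),(383,573)],(140,165)),c,(620,0,.08));print("pine",p,np.degrees(p[2]),e)
p,e=fit(box(32,90,62),C([(145,148),(287,148),(275,505),(147,507)],(255,165)),c,(620,70,.08));print("oak",p,np.degrees(p[2]),e)
p,e=fit([(-60,-15,56),(-60,15,56),(60,15,36)],C([(85,115),(210,115),(240,543)],(140,165)),c,(620,-70,.08));print("wedge",p,np.degrees(p[2]),e)
u=C([(510,60),(497,310)],(255,165)); print("pen axis",ray(u,41,c)); print("near end top",ray(C([(511,42)],(255,165)),44,c))
# top camera
t=get_calibration("top"); F=lambda a:np.array(a)/3.5+[130,120]-.36
p,e=fit(box(45,120,55),F([(410,252),(476,240),(440,74),(376,86)])[[1,0,3,2]],t,(620,0,.08));print("pine",p,np.degrees(p[2]),e)
p,e=fit(box(32,90,62),F([(357,249),(311,262),(283,133),(328,124)]),t,(620,70,.08));print("oak",p,np.degrees(p[2]),e)
p,e=fit([(-60,-15,56),(-60,15,56),(60,15,36),(60,-15,36)],F([(577,212),(533,223),(495,67),(537,60)]),t,(620,-70,.08));print("wedge",p,np.degrees(p[2]),e)
print("pen ends",ray(F([(196,133),(234,313)]),41,t))
B=np.array([621,37.2,.0885])
print("cradle centres",place(B,[(0,y,0) for y in(111,37,-37,-111)]))
K=np.array([467,-12.2,.1233]);print("slots",place(K,[(0,y,0) for y in(111,37,-37,-111)]))
```

```text
pine [6.27045204e+02 1.38332526e+00 7.13917988e-02] 4.0904487609821585 0.5922270785194428
oak [6.13794699e+02 7.39723187e+01 1.13109275e-01] 6.480684097733263 0.689399716392586
wedge [ 6.36290555e+02 -7.44874790e+01  6.20978588e-02] 3.5579452286160196 0.754703378960869
pen axis [[546.83208769 139.04206969  41.        ]
 [609.12669048 146.81353785  41.        ]]
near end top [[542.09050429 137.46081268  44.        ]]
pine [6.25186736e+02 1.26493674e+00 6.92320421e-02] 3.9667038169010267 0.37825822169477874
oak [6.11684894e+02 7.37176614e+01 1.01752535e-01] 5.82999079783058 0.3291723278535983
wedge [ 6.34684195e+02 -7.52797823e+01  6.64793365e-02] 3.808985408327638 0.6616141736226382
pen ends [[669.83934066 153.54158073  41.        ]
 [541.59191369 140.12588579  41.        ]]
cradle centres [[ 6.11189318e+02  1.47765594e+02  0.00000000e+00]
 [ 6.17729773e+02  7.40551979e+01  0.00000000e+00]
 [ 6.24270227e+02  3.44802077e-01  0.00000000e+00]
 [ 6.30810682e+02 -7.33655938e+01  0.00000000e+00]]
slots [[ 453.3483522    97.95730803    0.        ]
 [ 462.44945073   24.51910268    0.        ]
 [ 471.55054927  -48.91910268    0.        ]
 [ 480.6516478  -122.35730803    0.        ]]
```

servo_tool(rows=[1.9, -2.25, -1, 0, 0, -1.5, 58, 1.9, -2.25, -2, 0, 0, -1.5, 58, 1.9, -2.25, -3, 0, 0, -1.5, 58, 1.9, -2.25, -3, 0, 0, -1.5, 58, 1.9, -2.25, -3, 0, 0, -1.5, 58, 1.9, -2.25, -3, 0, 0, -1.5, 58, 1.9, -2.25, -3.5, 0, 0, -1.5, 58, 1.9, -2.25, -4, 0, 0, -1.5, 58, 1.9, -2.25, -4.5, 0, 0, -1.5, 58, 1.9, -2.25, -5, 0, 0, -1.5, 58, 1.9, -2.25, -5.25, 0, 0, -1.5, 58, 1.9, -2.25, -5.25, 0, 0, -1.5, 58], squeeze=15)

```text
t: 3.72
tcp_pos: [635.2, -74.0, 19.3]
tcp_rot: [-0.483, -0.516, 0.516, 0.484]
ft_force: [-0.7, -0.4, -0.6]
finger_gap: 0.578
```

```bash
python3 look.py w2
```

```text
t 3.72 tcp [635.2 -74.   19.3] x [-0.065  0.998  0.   ] y [-0.001  0.    -1.   ] gap 0.578 F [-0.7 -0.4 -0.6]
```

View pics/w2.png

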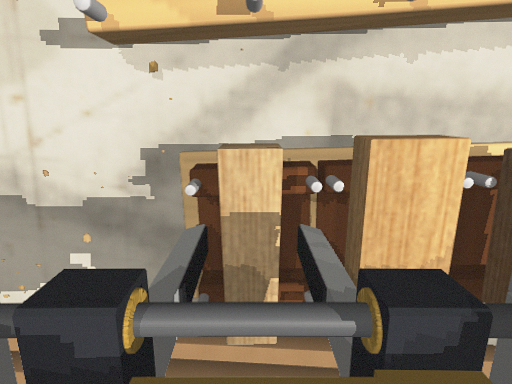

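The wrist view shows the wedge (col ~250) centred between the fingers, clear of the pins and pine. Closing and lifting.

servo_tool(rows=[0, 0, 0, 0, 0, 0, 20, 0, 0, 0, 0, 0, 0, 20, 0, 0, 0, 0, 0, 0, 20, 0, 0, 0, 0, 0, 0, 20, 0, 0, 0, 0, 0, 0, 20, 0, 0, 0, 0, 0, 0, 20, 0, 0, 0.3, 0, 0, 0, 20, 0, 0, 0.7, 0, 0, 0, 20, 0, 0, 1.3, 0, 0, 0, 20, 0, 0, 2, 0, 0, 0, 20, 0, 0, 2.5, 0, 0, 0, 20, 0, 0, 2.5, 0, 0, 0, 20], squeeze=15)

```text
t: 4.77
tcp_pos: [637.4, -75.2, 125.1]
tcp_rot: [0.486, 0.517, -0.514, -0.482]
ft_force: [0.3, -0.8, 0.0]
finger_gap: 0.316
```

```bash
python3 look.py w3
```

```text
t 4.77 tcp [637.4 -75.2 125.1] x [-0.064  0.998 -0.002] y [ 0.007 -0.001 -1.   ] gap 0.316 F [ 0.3 -0.8  0. ]
```

View pics/w3.png

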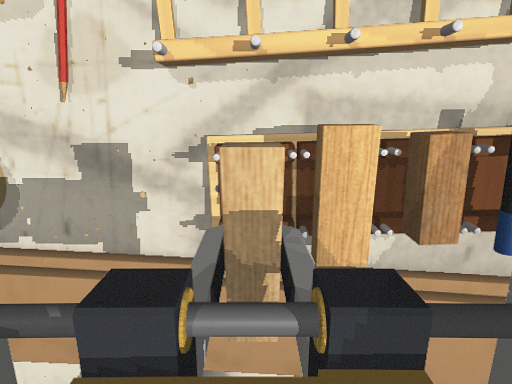

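servo_tool(rows=[-1, 1, 0, 0, 0, 3.4, 20, -2, 2, 0, 0, 0, 3.4, 20, -3, 3, 0, 0, 0, 3.4, 20, -4, 4, 0, 0, 0, 3.4, 20, -4.55, 4.3, 0, 0, 0, 3.4, 20, -4.55, 4.3, 0, 0, 0, 3.4, 20, -4.55, 4.3, 0, 0, 0, 3.4, 20, -4.55, 4.3, 0, 0, 0, 3.4, 20, -4.55, 4.3, -0.6, 0, 0, 3.4, 20, -4.55, 4.3, -1.2, 0, 0, 3.4, 20, -4.55, 4.3, -1.7, 0, 0, 3.4, 20, -4.55, 4.3, -2.1, 0, 0, 3.4, 20, -4.55, 4.3, -2.3, 0, 0, 3.4, 20, -4.55, 4.3, -2.3, 0, 0, 3.4, 20])

```text
t: 5.98
tcp_pos: [453.1, 96.3, 25.6]
tcp_rot: [-0.468, -0.529, 0.531, 0.469]
ft_force: [0.9, -0.5, -0.9]
finger_gap: 0.317
```

```bash
python3 look.py w4
```

```text
t 5.98 tcp [453.1  96.3  25.6] x [-0.123  0.992 -0.   ] y [-0.003 -0.001 -1.   ] gap 0.317 F [ 0.9 -0.5 -0.9]
```

View pics/w4.png

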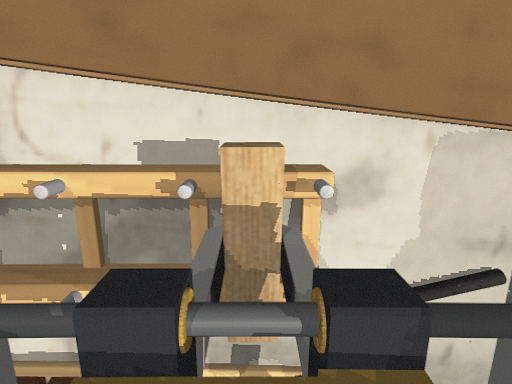

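servo_tool(rows=[0, 0, -0.1, 0, 0, 0, 20, 0, 0, -0.2, 0, 0, 0, 20, 0, 0, -0.2, 0, 0, 0, 20, 0, 0, -0.2, 0, 0, 0, 20, 0, 0, -0.2, 0, 0, 0, 55, 0, 0, -0.2, 0, 0, 0, 55, 0, 0, -0.2, 0, 0, 0, 55, 0, 0, -0.2, 0, 0, 0, 55, 0, 0, 0.3, 0, 0, 0, 55, 0, 0, 1, 0, 0, 0, 55, 0, 0, 2, 0, 0, 0, 55, 0.5, 0, 2.5, 0, 0, 0, 70, 1.3, -0.6, 2.5, 0, 0, -3.1, 70, 2, -1.5, 2.5, 0, 0, -3.1, 70, 3, -2.4, 2.5, 0, 0, -3.1, 70, 4.3, -2.4, 2.5, 0, 0, -3.1, 75, 4.3, -2.4, 2.5, 0, 0, -3.1, 75, 4.3, -2.4, 2.5, 0, 0, -3.1, 75])

```text
t: 7.53
tcp_pos: [628.3, -0.3, 126.5]
tcp_rot: [0.483, 0.517, -0.517, -0.483]
ft_force: [-1.0, -0.1, 0.8]
finger_gap: 0.751
```

```bash
python3 look.py w5
```

```text
t 7.53 tcp [ 6.283e+02 -3.000e-01  1.265e+02] x [-0.068  0.998 -0.   ] y [ 0. -0. -1.] gap 0.751 F [-1.  -0.1  0.8]
```

View pics/w5.png

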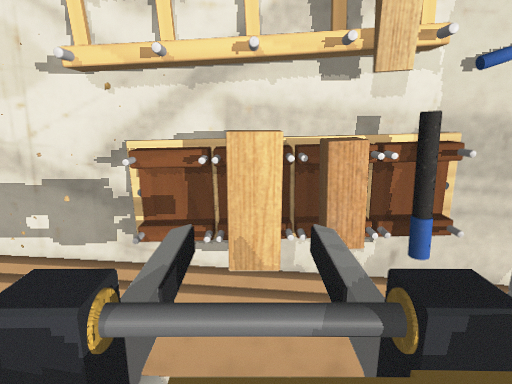

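servo_tool(rows=[0, 0, -0.6, 0, 0, 0, 67, 0, 0, -1.2, 0, 0, 0, 67, 0, 0, -1.8, 0, 0, 0, 67, 0, 0, -2.3, 0, 0, 0, 67, 0, 0, -2.6, 0, 0, 0, 67, 0, 0, -2.6, 0, 0, 0, 67, 0, 0, -2.6, 0, 0, 0, 35, 0, 0, -2.6, 0, 0, 0, 35, 0, 0, -2.6, 0, 0, 0, 35, 0, 0, -2.6, 0, 0, 0, 35, 0, 0, -2.6, 0, 0, 0, 35, 0, 0, -2.4, 0, 0, 0, 35, 0, 0, -1.8, 0, 0, 0, 35, 0, 0, -1, 0, 0, 0, 35, 0, 0, -0.2, 0, 0, 0, 35, 0, 0, 0, 0, 0, 0, 35, 0, 0, 0, 0, 0, 0, 35], squeeze=18)

```text
t: 9.0
tcp_pos: [626.8, 1.1, 131.0]
tcp_rot: [0.484, 0.518, -0.516, -0.481]
ft_force: [-1.1, -0.1, -1.2]
finger_gap: 0.478
```

```bash
python3 look.py w6
```

```text
t 9.0 tcp [626.8   1.1 131. ] x [-0.07   0.998 -0.001] y [ 0.005 -0.    -1.   ] gap 0.478 F [-1.1 -0.1 -1.2]
```

View pics/w6.png

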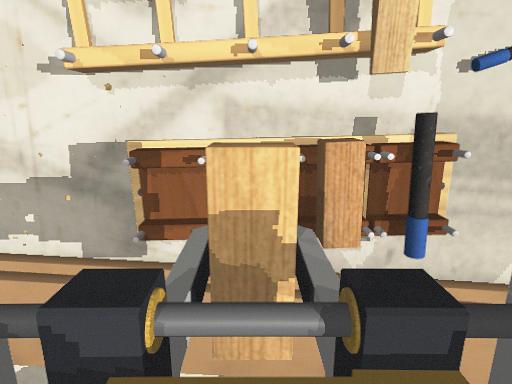

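servo_tool(rows=[-1, 0.2, 0, 0, 0, 3.1, 35, -2, 0.4, 0, 0, 0, 3.1, 35, -3, 0.6, 0, 0, 0, 3.1, 35, -4.1, 0.6, 0, 0, 0, 3.1, 35, -4.1, 0.6, 0, 0, 0, 3.1, 35, -4.1, 0.6, 0, 0, 0, 3.1, 35, -4.1, 0.6, -0.6, 0, 0, 3.1, 35, -4.1, 0.6, -1.2, 0, 0, 3.1, 35, -4.1, 0.6, -1.8, 0, 0, 3.1, 35, -4.1, 0.6, -2.2, 0, 0, 3.1, 35, -4.1, 0.6, -2.4, 0, 0, 3.1, 35, -4.1, 0.6, -2.4, 0, 0, 3.1, 35])

```text
t: 10.05
tcp_pos: [461.2, 25.0, 29.5]
tcp_rot: [-0.467, -0.529, 0.531, 0.469]
ft_force: [-0.2, 0.8, -0.0]
finger_gap: 0.477
```

```bash
python3 look.py w7
```

```text
t 10.05 tcp [461.2  25.   29.5] x [-0.123  0.992  0.001] y [-0.003  0.    -1.   ] gap 0.477 F [-0.2  0.8 -0. ]
```

View pics/w7.png

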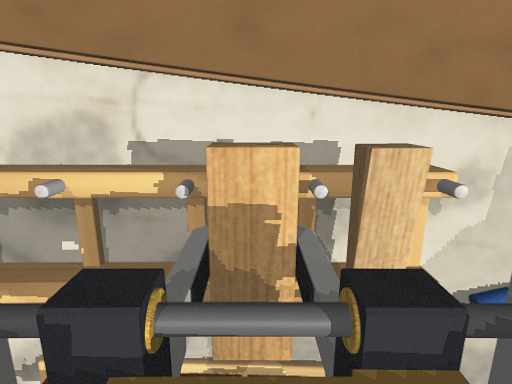

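servo_tool(rows=[0, 0, -0.1, 0, 0, 0, 35, 0, 0, -0.2, 0, 0, 0, 35, 0, 0, -0.2, 0, 0, 0, 35, 0, 0, -0.2, 0, 0, 0, 35, 0, 0, -0.2, 0, 0, 0, 64, 0, 0, -0.2, 0, 0, 0, 64, 0, 0, -0.2, 0, 0, 0, 64, 0, 0, 0.3, 0, 0, 0, 64, 0, 0, 1, 0, 0, 0, 64, 0, 0, 1.8, 0, 0, 0, 64, 0.5, 0, 2.4, 0, 0, 0, 64, 1.5, 0.5, 2.4, 0, 0, -1, 55, 2.5, 1, 2.4, 0, 0, -1, 55, 3.3, 1.2, 2.4, 0, 0, -1, 55, 3.8, 1.2, 2.4, 0, 0, -1, 55, 3.8, 1.2, 2.4, 0, 0, -1, 55, 3.8, 1.2, 2.4, 0, 0, -1, 55])

```text
t: 11.52
tcp_pos: [613.5, 73.1, 126.6]
tcp_rot: [-0.472, -0.526, 0.526, 0.473]
ft_force: [-0.0, -0.1, -0.2]
finger_gap: 0.553
```

```bash
python3 look.py w8
```

```text
t 11.52 tcp [613.5  73.1 126.6] x [-0.106  0.994  0.   ] y [-0.001 -0.    -1.   ] gap 0.553 F [-0.  -0.1 -0.2]
```

View pics/w8.png

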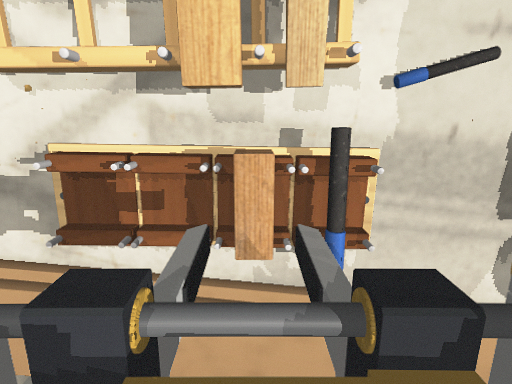

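servo_tool(rows=[0, 0, -0.6, 0, 0, 0, 55, 0, 0, -1.2, 0, 0, 0, 55, 0, 0, -1.8, 0, 0, 0, 55, 0, 0, -2.2, 0, 0, 0, 55, 0, 0, -2.5, 0, 0, 0, 55, 0, 0, -2.5, 0, 0, 0, 55, 0, 0, -2.5, 0, 0, 0, 22, 0, 0, -2.5, 0, 0, 0, 22, 0, 0, -2.5, 0, 0, 0, 22, 0, 0, -2.5, 0, 0, 0, 22, 0, 0, -2.5, 0, 0, 0, 22, 0, 0, -2.3, 0, 0, 0, 22, 0, 0, -1.8, 0, 0, 0, 22, 0, 0, -1, 0, 0, 0, 22, 0, 0, -0.2, 0, 0, 0, 22, 0, 0, 0, 0, 0, 0, 22, 0, 0, 0, 0, 0, 0, 22], squeeze=18)

```text
t: 12.98
tcp_pos: [614.8, 73.2, 130.8]
tcp_rot: [0.474, 0.527, -0.525, -0.471]
ft_force: [1.0, 0.7, -0.6]
finger_gap: 0.34
```

```bash
python3 look.py w9
```

```text
t 12.98 tcp [614.8  73.2 130.8] x [-0.106  0.994 -0.   ] y [ 0.005  0.    -1.   ] gap 0.34 F [ 1.   0.7 -0.6]
```

View pics/w9.png

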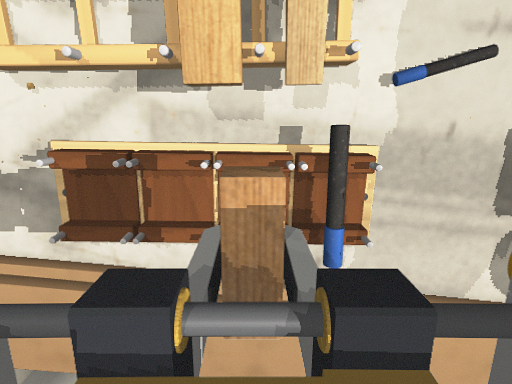

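servo_tool(rows=[-1, -0.8, 0, 0, 0, 1, 22, -1.8, -1.6, 0, 0, 0, 1, 22, -2.6, -2.4, 0, 0, 0, 1, 22, -3.55, -3.05, 0, 0, 0, 1, 22, -3.55, -3.05, 0, 0, 0, 1, 22, -3.55, -3.05, 0, 0, 0, 1, 22, -3.55, -3.05, 0, 0, 0, 1, 22, -3.55, -3.05, -0.6, 0, 0, 1, 22, -3.55, -3.05, -1.2, 0, 0, 1, 22, -3.55, -3.05, -1.8, 0, 0, 1, 22, -3.55, -3.05, -2.1, 0, 0, 1, 22, -3.55, -3.05, -2.3, 0, 0, 1, 22, -3.55, -3.05, -2.3, 0, 0, 1, 22])

```text
t: 14.12
tcp_pos: [471.2, -48.2, 33.5]
tcp_rot: [-0.467, -0.53, 0.531, 0.469]
ft_force: [-0.4, 0.7, -0.6]
finger_gap: 0.338
```

```bash
python3 look.py w10
```

```text
t 14.12 tcp [471.2 -48.2  33.5] x [-0.124  0.992  0.001] y [-0.003  0.001 -1.   ] gap 0.338 F [-0.4  0.7 -0.6]
```

View pics/w10.png

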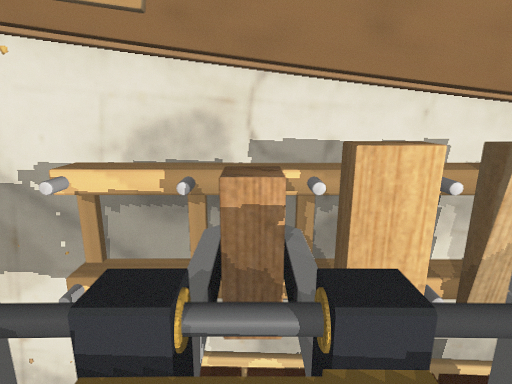

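servo_tool(rows=[0, 0, -0.1, 0, 0, 0, 22, 0, 0, -0.2, 0, 0, 0, 22, 0, 0, -0.2, 0, 0, 0, 22, 0, 0, -0.2, 0, 0, 0, 22, 0, 0, -0.2, 0, 0, 0, 55, 0, 0, -0.2, 0, 0, 0, 55, 0, 0, -0.2, 0, 0, 0, 55, 0, 0, 0.3, 0, 0, 0, 55, 0, 0, 1, 0, 0, 0, 55, 0, 0, 1.8, 0, 0, 0, 55, 0.3, 0.3, 2.3, 0, 0, 0, 55, 1, 1.2, 2.3, 0, 0, -0.5, 55, 1.8, 2.4, 2.3, 0, 0, -0.5, 50, 2.6, 3.6, 2.3, 0, 0, -0.5, 50, 3.35, 4.9, 2.3, 0, 0, -0.5, 45, 3.35, 4.9, 2.3, 0, 0, -0.5, 45, 3.35, 4.9, 2.3, 0, 0, -0.5, 45, 3.35, 4.9, 2.3, 0, 0, -0.5, 45])

```text
t: 15.67
tcp_pos: [606.2, 149.8, 126.7]
tcp_rot: [-0.469, -0.529, 0.529, 0.47]
ft_force: [-1.1, -0.1, -0.5]
finger_gap: 0.45
```

```bash
python3 look.py w11
```

```text
t 15.67 tcp [606.2 149.8 126.7] x [-0.118  0.993  0.   ] y [-0.  0. -1.] gap 0.45 F [-1.1 -0.1 -0.5]
```

View pics/w11.png

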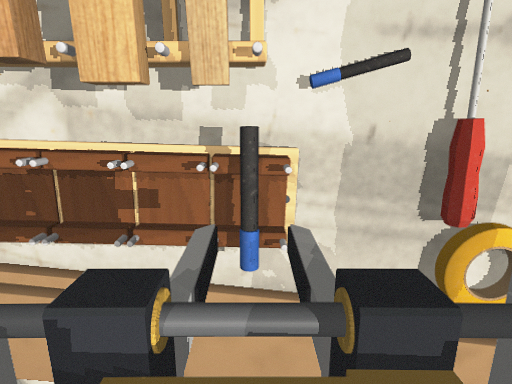

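Run:
```python
from h import *
c=get_calibration("wrist")
e=ray([(249,126),(250,271)],40,c);print(e,e.mean(0),np.linalg.norm(e[1]-e[0]),np.degrees(np.arctan2(*(e[1]-e[0])[[1,0]])));state()
```

```text
[[542.93961471 137.85393315  40.        ]
 [673.31931417 153.75621926  40.        ]] [608.12946444 145.80507621  40.        ] 131.34591251529298 6.953963251451088
t 15.72 tcp [605.5 148.1 126.7] x [-0.117  0.993 -0.   ] y [-0.001 -0.    -1.   ] gap 0.453 F [ 0.1 -0.5  0. ]
```

servo_tool(rows=[0, 0, -0.6, 0, 0, 0, 45, 0.05, 0, -1.2, 0, 0, 0, 45, 0.05, 0, -1.8, 0, 0, 0, 45, 0.05, 0, -2.3, 0, 0, 0, 45, 0.05, 0, -2.65, 0, 0, 0, 45, 0.05, 0, -2.65, 0, 0, 0, 45, 0.05, 0, -2.65, 0, 0, 0, 8, 0.05, 0, -2.65, 0, 0, 0, 8, 0.05, 0, -2.65, 0, 0, 0, 8, 0.05, 0, -2.65, 0, 0, 0, 8, 0.05, 0, -2.65, 0, 0, 0, 8, 0.05, 0, -2.65, 0, 0, 0, 8, 0.05, 0, -2.4, 0, 0, 0, 8, 0.05, 0, -1.8, 0, 0, 0, 8, 0.05, 0, -1, 0, 0, 0, 8, 0.05, 0, -0.2, 0, 0, 0, 8, 0.05, 0, 0, 0, 0, 0, 8, 0.05, 0, 0, 0, 0, 0, 8], squeeze=12)

```text
t: 17.22
tcp_pos: [608.7, 147.4, 130.9]
tcp_rot: [0.471, 0.529, -0.527, -0.469]
ft_force: [-1.4, -0.1, -0.7]
finger_gap: 0.169
```

```bash
python3 look.py w12
```

```text
t 17.22 tcp [608.7 147.4 130.9] x [-0.115  0.993  0.   ] y [ 0.005  0.001 -1.   ] gap 0.169 F [-1.4 -0.1 -0.7]
```

View pics/w12.png

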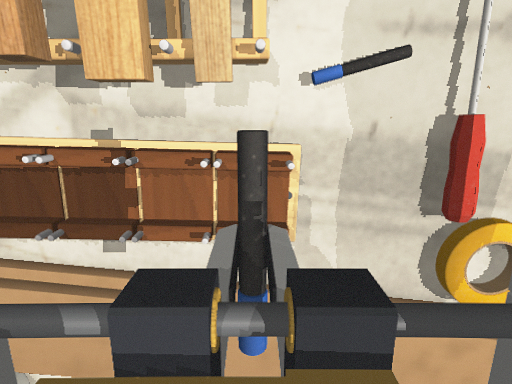

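servo_tool(rows=[-0.5, -1, 0, 0, 0, 0.5, 8, -1, -2, 0, 0, 0, 0.5, 8, -1.5, -3, 0, 0, 0, 0.5, 8, -2, -4, 0, 0, 0, 0.5, 8, -2.5, -5, 0, 0, 0, 0.5, 8, -3, -6, 0, 0, 0, 0.5, 8, -3.15, -6.75, 0, 0, 0, 0.5, 8, -3.15, -6.75, 0, 0, 0, 0.5, 8, -3.15, -6.75, 0, 0, 0, 0.5, 8, -3.15, -6.75, -0.6, 0, 0, 0.5, 8, -3.15, -6.75, -1.2, 0, 0, 0.5, 8, -3.15, -6.75, -1.8, 0, 0, 0.5, 8, -3.15, -6.75, -2.3, 0, 0, 0.5, 8, -3.15, -6.75, -2.45, 0, 0, 0.5, 8, -3.15, -6.75, -2.45, 0, 0, 0.5, 8])

```text
t: 18.52
tcp_pos: [480.8, -121.4, 27.6]
tcp_rot: [-0.466, -0.53, 0.531, 0.469]
ft_force: [-0.5, -0.8, -1.4]
finger_gap: 0.169
```

```bash
python3 look.py w13
```

```text
t 18.52 tcp [ 480.8 -121.4   27.6] x [-0.125  0.992  0.002] y [-0.004  0.001 -1.   ] gap 0.169 F [-0.5 -0.8 -1.4]
```

View pics/w13.png

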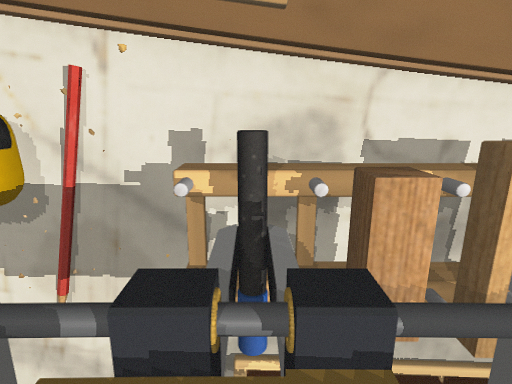

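servo_tool(rows=[0, 0, -0.1, 0, 0, 0, 8, 0, 0, -0.15, 0, 0, 0, 8, 0, 0, -0.2, 0, 0, 0, 8, 0, 0, -0.2, 0, 0, 0, 8, 0, 0, -0.2, 0, 0, 0, 8, 0, 0, -0.2, 0, 0, 0, 20, 0, 0, -0.2, 0, 0, 0, 23, 0, 0, -0.2, 0, 0, 0, 26, 0, 0, -0.2, 0, 0, 0, 32, 0, 0, -0.2, 0, 0, 0, 40, 0, 0, -0.2, 0, 0, 0, 45, 0, 0, -0.2, 0, 0, 0, 45, 0, 0, 0.2, 0, 0, 0, 45, 0, 0, 0.9, 0, 0, 0, 45, 0, 0, 1.8, 0, 0, 0, 45, 0.5, 0.5, 2.8, 0, 0, 0, 45, 1.2, 1.4, 3.8, 0, 0, 0, 60, 1.8, 2.5, 5, 0, 0, 0, 90, 1.8, 2.5, 5, 0, 0, 0, 90, 1.8, 2.5, 5, 0, 0, 0, 90])

```text
t: 20.23
tcp_pos: [555.9, -20.1, 233.8]
tcp_rot: [0.469, 0.532, -0.529, -0.466]
ft_force: [-1.6, 0.5, 1.0]
finger_gap: 0.698
```

```bash
python3 look.py w14;python3 -c "
import cv2;a=cv2.imread('pics/w14.png');cv2.imwrite('pics/w14b.png',cv2.resize(a,(800,600),interpolation=cv2.INTER_CUBIC))
from plant import get_image
cv2.imwrite('pics/top1.png',cv2.resize(get_image('top')[130:290,150:350,::-1],None,fx=3.5,fy=3.5,interpolation=2))
cv2.imwrite('pics/scene1.png',cv2.resize(get_image('scene')[130:300,160:400,::-1],None,fx=3.3,fy=3.3,interpolation=2))"
```

```text
t 20.23 tcp [555.9 -20.1 233.8] x [-0.126  0.992 -0.001] y [ 0.006 -0.    -1.   ] gap 0.698 F [-1.6  0.5  1. ]
```

View pics/w14b.png

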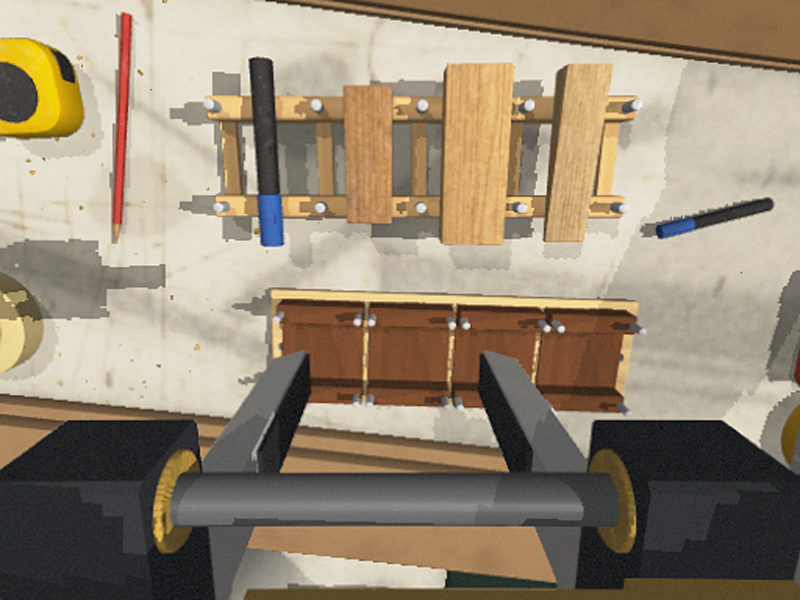

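View pics/top1.png

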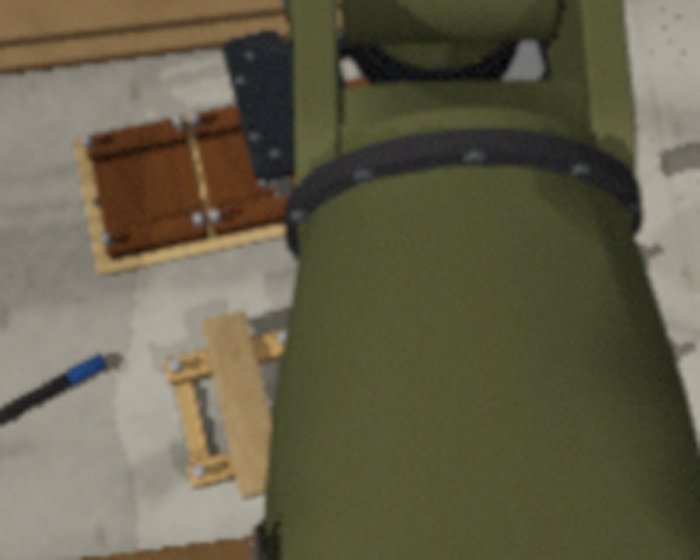

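View pics/scene1.png

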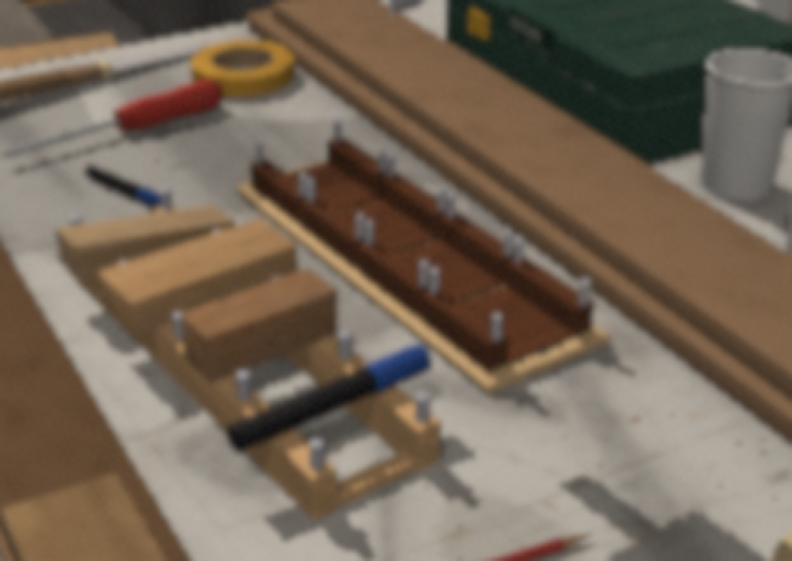

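servo_tool(rows=[0, 0, 0, 0, 0, 0, 90, 0, 0, 0, 0, 0, 0, 90, 0, 0, 0, 0, 0, 0, 90, 0, 0, 0, 0, 0, 0, 90, 0, 0, 0, 0, 0, 0, 90, 0, 0, 0, 0, 0, 0, 90, 0, 0, 0, 0, 0, 0, 90, 0, 0, 0, 0, 0, 0, 90, 0, 0, 0, 0, 0, 0, 90, 0, 0, 0, 0, 0, 0, 90])

```text
t: 21.22
tcp_pos: [553.6, -22.9, 229.5]
tcp_rot: [0.468, 0.53, -0.53, -0.468]
ft_force: [0.8, -0.8, 0.0]
finger_gap: 0.899
```

```bash
python3 look.py w15;python3 - <<'E'
from h import *
c=get_calibration("wrist")
a=cv2.imread('pics/w15.png');cv2.imwrite('pics/w15b.png',cv2.resize(a[20:180,110:430],None,fx=2.5,fy=2.5,interpolation=2))
E
```

```text
t 21.22 tcp [553.6 -22.9 229.5] x [-0.124  0.992 -0.   ] y [ 0. -0. -1.] gap 0.899 F [ 0.8 -0.8  0. ]
```

View pics/w15b.png

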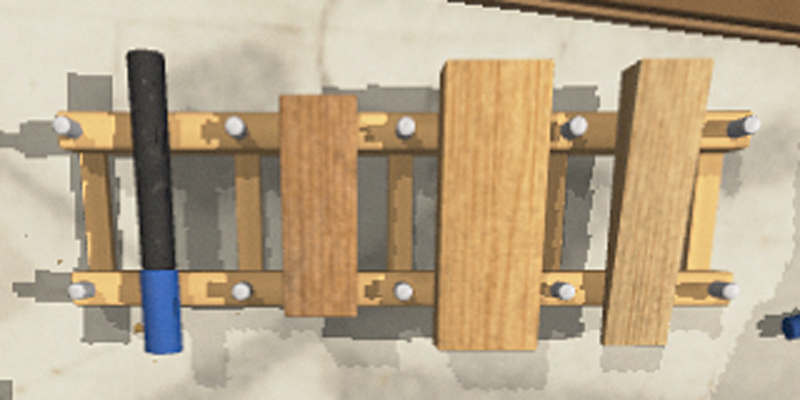

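```bash
python3 -c "
from plant import r
print(r.hand_in())"
```

```text
the job is handed in; nothing more can be done
None
```

All four pieces are on the pin rack in reverse order and I have handed the job in. The cradles read, left to right, pen, oak, pine, wedge. The rack now reads wedge, pine, oak, pen. I took the large pen in the cradle and left the small look-alike on the worktop.

**Last checks (21.2 s on the clock):** a wrist picture taken after waiting about a second shows one piece per slot. Each lies across both rails between its pins, and by eye they look centred to within a few millimetres. A scene picture taken about a second earlier, just after the pen was released, shows the same order. The pen looks still in both wrist pictures, and the gripper is well clear of everything. No reported force reading went over about 2 N.

**Checks that disagreed:**
- **Rack fit:** my wrist-camera fit of the rack left up to 3 px of residual and put it about 3 mm off from the top-camera fit, so I used the average of the two.
- **Pen width:** the fingers closed to about 16 mm on the pen instead of the expected 18 mm, but it held and was released normally.
- **Top camera:** the arm blocked most of the rack in the last top view, so only the wedge could be checked there.

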